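# Load a sample rack across the sill of an analyser

### The arm

A 6-joint arm with a two-finger parallel gripper is mounted at the origin on the work surface. World frame = base frame: x ahead of the robot, y to its left, z up, the work surface at z = 0. Lengths are in m, angles in rad, forces in N, time in s.
With the tool pointing down it reaches from about 0.375 to 0.9 m from the base axis. Payload 3.1 kg.
Tool frame: the origin (TCP) lies at the centre of the arm's flange, where the gripper is bolted on; the fingertips stand 182 mm ahead of it and the grasp point (between the pads) lies 164 mm ahead of it; z points along the fingers, y is the line along which they close (so a half turn about z gives the same grasp; the last joint's range is limited). The gripper opens to 87 mm and grips with 3 to 60 N. Pads are 19 mm wide; open, the fingers measure 117 mm over their backs; the gripper's body (75 mm by 190 mm) begins 51 mm behind the grasp point.
Start: joints at [-1.399, 0.527, 1.433, -0, 1.181, -0.178], TCP at [0.215, -0.587, 0.405] pointing down, gripper open.
Joint ranges: [-3.08, 3.08], [-0.75, 2.2], [0.22, 2.44], [-1.43, 4.57], [0, 2.65], [-2.85, 2.85]. Speed limits (rad/s): [2.79, 2.79, 3.14, 3.14, 3.14, 3.14].

### API

Orientations are given as a unit quaternion [x, y, z, w].
In Python, from rig import * gives the robot as it stands.
- The arm moves only by the tool move_arm, never from a script. Its argument "commands" is a list that holds one entry, the list of rows, each a list of 6 numbers: the shift along the tool's x, y, z in units of 40 mm (1.0 is 40 mm), then the turn, a rotation vector about the tool's x, y, z in rad. A call has 1 to 12 rows; each row is the pose to reach, as a shift and turn from the pose commanded when the call began, along the tool's axes at that moment; what a row does not reach only later rows make up. A row lasts 1/8 s, in which the tool goes at most 62.5 mm and 10.7 degrees, less where a joint would pass 70% of its speed; a pose out of reach is approached as far as the arm can. A call with a gripper value outside its range is refused whole. "claw" is the closure, from -1 (fully open) to 1 (shut), so that 0 is half open, set as the call begins (left out, the last holds). The fingers move at their own pace and stop on an object; "squeeze" is the grip in N (left out, the last holds). Time passes only in rows, so rows that repeat a pose let the fingers close. It gives the time, the measured TCP pose, the force, the opening and the grip force at its end, in the units of the state.
- get_obs(): the state, without advancing time (a new reading comes with each control period).
- camera(name): name is "side" or "top" or "wrist"; returns a dict with "pixels" (420x560x3 uint8, blue, green, red), "range_z" (420x560 float32, m along the optical axis (not along the pixel's ray), 0 where there is no reading), "camera_matrix" (3x3 intrinsics, pixels), "extrinsics" (4x4, takes a point from world to camera coordinates). Camera axes: x right, y up, looking along -z (the intrinsics and any distortion apply to the point x, -y, -z); pixel columns grow to the right and rows downward; lengths in m; the calibration is good to about 2 mm. A picture is of the moment at which its call begins.
- hand_in(): hands the job in; it is judged then, once.
The state is a dict: "time": time; "q": joint angles; "joint_velocities": joint speeds; "joint_torque": joint torques, N m; "position": TCP position; "tool_rot": TCP orientation; "ft_force": force on the tool from outside, world axes, zero at the start; "moment": the same for the moment, N m; "grip_width": finger opening in m; "grip_force": force on a finger pad.
Only numpy, scipy, OpenCV 4.12 (cv2) and the standard library are available. Lean on these libraries where they do the work, as an engineer would, in place of code of your own. Each camera call takes 0.05 s, during which the arm holds its last target. There are 200 camera calls.

### The job

Load the orange-handled sample rack into the empty lane of the analyser: lift its nose over the sill and set it down on the feed deck while its heel still stands on the loading shelf, then bring the heel up over the step and slide the rack fully home along the lane, so that the red sensor plunger is pushed right in against the stop, and let go. Slide it, do not carry it through the air; the tubes are open, so keep it upright, and be gentle: never knock it or press it against the analyser with more than about 25 N. Leave everything else where it stands.

Things in the scene. Friction and masses are not known exactly. Their poses are not given: they have to be found in the camera images.
- rack: The rack to load: narrow blue plastic rack, six tubes, orange upright handle at its heel. 165 mm long, 26 mm wide, flat underside, body 50 mm high, tube caps up to 89 mm, 0.24 to 0.48 kg, centre of mass about 21 mm behind mid-length (towards the handle). Origin: centre of its underside. +x points to its nose (the end that enters the lane, away from the handle), +z up.
- rack_grip (a point): Point to grip on the orange handle: middle of an upright tab 10 mm thick (rack's y) and 24 mm long (rack's x), from 50 to 96 mm above the underside. The point is 68.5 mm behind the rack's origin and 78 mm above the underside; the heel end is 14 mm behind it, the axis of the nearest tube 28 mm ahead. Axes as the rack's.
- nose (a point): Middle of the lower front edge of the rack: 82.5 mm ahead of its origin, at underside level.
- heel (a point): Middle of the lower rear edge of the rack: 82.5 mm behind its origin, at underside level.
- analyser: Sample analyser, fixed: a white cabinet 225 mm high, its front 235 mm beyond the sill, with a low aluminium feed deck before it, 220 mm wide. Origin: at bench level straight below point sill. +x runs along the empty lane from the sill to the cabinet, +z up. A second lane, centred 95 mm to +y, already holds a grey rack.
- sill (a point): Middle of the empty lane at the sill, on the square front edge of the deck, at the level of the deck's flat top (60.5 mm above the analyser's origin). Axes as the analyser's: x along the lane. The lane runs between two dark rails 14 mm high, 31 mm apart inside, from x = 28 to 170 mm, flared to about 45 mm from x = 28 back to 4 mm.
- lane_end (a point): A point on the deck in the middle of the empty lane, 178 mm beyond the sill: the nearest place where the face of the stop can be. The stop is a grey block 40 mm wide, 46 mm high, adjustable and clamped: its face stands 0 to 22 mm beyond this point, where exactly is not measured and must be felt.
- shelf: Loading shelf, fixed: a stainless stand before the sill, 250 mm along its x (the lane's direction) by 190 mm, flat top 55 mm above its origin, which lies under the middle of the top. Its top is 4 to 7 mm lower than the deck, its edge 2 to 6 mm short of the sill. The rack starts on it, askew; a small jar stands on a corner.
- plunger (a joint): Travel of the red sensor plunger, 10 mm in diameter, that sticks 6 mm out of the stop's face at 26 mm above the deck: 0 m out, 0.006 m pushed in flush with the face. Weak spring (0.25 N, growing to 0.6 N): the rack's own friction on the deck holds it in.
- loaded_rack: The grey rack that already stands in the other lane, same shape, grey handle; origin at the centre of its underside. To be left alone.
- control_jar: Small jar, 28 mm diameter, 45 mm high, on the corner of the loading shelf; origin at the centre of its underside. To be left alone.
- slide_box: Small blue box with a white lid on the bench, 52 x 36 x 55 mm; origin at the centre of its underside. To be left alone.
- spray: White bottle 76 mm in diameter, 200 mm high; origin at the centre of its underside. To be left alone.
- soap: Pale blue pump bottle 66 mm in diameter, 198 mm high; origin at the centre of its underside. To be left alone.
Mind the look-alikes: they are no part of the job. What is shaped like the rack but pink is not meant.

How it is judged:
On the way, in this order (a step that is already met when the one before it is completed fails the run):
1. the rack bridges the step: its nose bears on the analyser's deck while its heel still bears on the loading shelf (contact force between rack and analyser above 0.3 N and contact force between rack and shelf above 0.3 N and x of nose in the frame of analyser above 0.003 m), for 0.2 s.
2. the whole rack stands on the deck, its heel past the sill (x of heel in the frame of analyser above 0.002 m and contact force between rack and shelf below 0.1 N and z of each of heel, nose in the frame of analyser below 0.0635 m), for 0.1 s.
At the end, for the whole second after the job is handed in: The rack stands flat on the deck in the empty lane (within 5 mm of the lane's middle, 0.05 rad of its direction, tilted less than 0.03 rad), its whole length past the sill, the plunger pushed in by at least 4.5 of its 6 mm, at rest and let go (value of joint plunger above 0.0045 m and x of heel in the frame of analyser above 0.005 m and y of rack in the frame of analyser between -0.005 and 0.005 m and z of rack in the frame of analyser between 0.0585 and 0.0625 m and angle between the x axis of rack and the x axis of analyser, either way round below 0.05 rad and angle between rack's own z axis and vertical below 0.03 rad and linear speed of rack below 0.01 m/s and contact force between the fingers and rack below 0.05 N); the robot touches nothing.
It fails at once if the rack is knocked or pressed against the analyser (sill, deck, rails or stop) with more than 25 N (contact force between rack and analyser above 25 N).
It fails at once if the rack is carried through the air: both its ends are more than 8 mm above the deck (z of each of nose, heel in the frame of analyser above 0.0685 m).
It fails at once if the rack is tilted more than 0.2 rad (open tubes) (angle between rack's own z axis and vertical above 0.2 rad).
It fails at once if another thing is shifted by more than 10 mm (distance of any of loaded_rack, control_jar, slide_box, spray, soap from where it was at the start of the episode above 0.01 m).
It also fails if it takes over 58 s, if anything falls off the work surface, if the arm or the gripper's body presses on something with over 40 N, if the wrist force passes 120 N, or if a joint passes its speed limit or range.

## Working session

There is one attempt and no reset: what is moved stays moved. The work goes in short steps, Python scripts to look and compute and a tool call to move; the robot and the scene stay as the last step left them, time stands still between calls to the robot, and variables do not carry over. Pictures are saved under pics/ and viewed, at most 10 in all, crops included, and the job is handed in when it is done.

Besides the shell and the picture viewer there is one more tool, called after ">>>" in YAML: its name, and indented under it one key for each argument. move_arm: Moves the arm, as the interface text tells. Its arguments: {"type":"object","properties":{"commands":{"type":"array","items":{"type":"array","items":{"type":"array","items":{"type":"number"}}}},"claw":{"type":"number"},"squeeze":{"type":"number"}},"required":["commands"]}

```bash
mkdir -p pics
cat > h.py <<'E'
from rig import *
import numpy as np, cv2
from scipy.spatial.transform import Rotation as R
def cloud(c):
    K=c["camera_matrix"];E=c["extrinsics"];d=c["range_z"]
    v,u=np.mgrid[:d.shape[0],:d.shape[1]]
    P=np.stack([(u-K[0,2])/K[0,0]*d,-(v-K[1,2])/K[1,1]*d,-d],-1)
    W=(P-E[:3,3])@E[:3,:3]
    W[d<=0]=np.nan
    return W
E
python3 - <<'E'
from h import *
for n in ("top","side"):
    c=camera(n); np.savez(n+"0.npz",**c); cv2.imwrite(f"pics/{n}0.png",c["pixels"])
    print(n,c["camera_matrix"],c["extrinsics"])
o=get_obs();print(o)
E
```

```text
top [[426.3735873    0.         286.59888689]
 [  0.         426.3735873  206.44211329]
 [  0.           0.           1.        ]] [[ 0.01594257 -0.99955354  0.02526977 -0.15151376]
 [ 0.99186966  0.01900116  0.12583134 -0.58991043]
 [-0.12625532  0.02305825  0.99172976 -0.99865518]
 [ 0.          0.          0.          1.        ]]
side [[416.94652607   0.         274.83283477]
 [  0.         416.94652607 207.75664696]
 [  0.           0.           1.        ]] [[-0.77628054  0.62996609 -0.02304872  0.51367613]
 [-0.35570688 -0.40755062  0.84105595  0.05610602]
 [ 0.52044321  0.66109396  0.54045689 -1.11558241]
 [ 0.          0.          0.          1.        ]]
{'time': 0.1, 'q': array([-1.39848391e+00,  5.28371257e-01,  1.43374984e+00, -5.65880524e-06,
        1.18139960e+00, -1.78492989e-01]), 'joint_velocities': array([-0.00086802, -0.00214398, -0.0021314 ,  0.00015104, -0.00038873,
       -0.00090467]), 'joint_torque': array([-2.27865612e-04, -4.40986526e+01, -1.77150947e+01,  6.34016516e-02,
        5.34131681e-02, -4.30856971e-05]), 'position': array([ 0.21476278, -0.58662317,  0.40387808]), 'tool_rot': array([ 9.84655700e-01,  1.74505655e-01,  3.62569931e-07, -9.64028875e-04]), 'ft_force': array([ 0.48085904, -0.54950317, -0.45741062]), 'moment': array([-0.02836559,  0.04175254, -0.03641424]), 'grip_force': 0.0, 'grip_width': 0.08734840673325735}
```

View pics/top0.png

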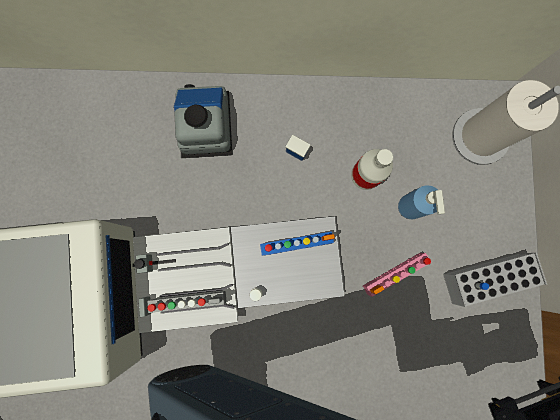

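View pics/side0.png

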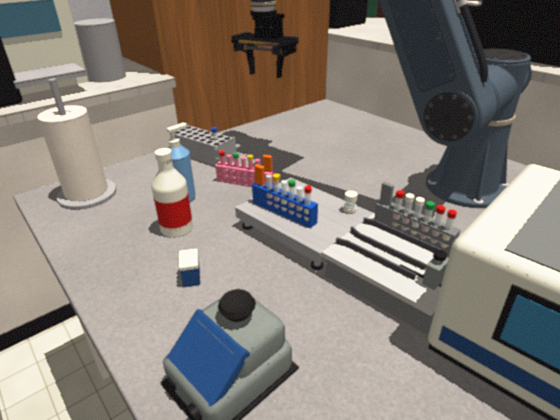

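The top view shows two candidates. The blue rack, at about (300,243), has its orange handle at (330,237). The pink look-alike is at (398,273). The blue one on the shelf fits the description. The empty lane lies between the rails at rows 248 and 265, columns 147 to 232. The grey rack is at (188,303). I'll confirm in an enlarged crop.

Run:
```python
from h import *
c=dict(np.load("top0.npz"));W=cloud(c)
im=c["pixels"][205:325,135:350]
cv2.imwrite("pics/crop.png",cv2.resize(im,None,fx=3.6,fy=3.6,interpolation=cv2.INTER_CUBIC))
P=W.reshape(-1,3);col=c["pixels"].reshape(-1,3).astype(int)
v,u=np.mgrid[:420,:560];uv=np.stack([u.ravel(),v.ravel()],1)
def reg(a,b,c_,d):return (uv[:,0]>=a)&(uv[:,0]<b)&(uv[:,1]>=c_)&(uv[:,1]<d)
z=P[:,2]
for nm,m in(("deck",reg(150,228,240,285)),("shelf",reg(240,335,260,285))):
    print(nm,np.nanpercentile(z[m],[5,25,50,75,95]))
dk=reg(140,232,236,275)&(z>.066)&(z<.085)
print("rail n",dk.sum())
for y0 in np.arange(.2,.42,.01):
    s=dk&(abs(P[:,1]-y0)<.005)
    print(round(y0,3),np.round(np.sort(P[s,0]),4)[:30])
hsv=cv2.cvtColor(c["pixels"],cv2.COLOR_BGR2HSV).reshape(-1,3)
bl=reg(255,345,225,260)&(hsv[:,0]>100)&(hsv[:,0]<125)&(hsv[:,1]>150)&(z>.095)
o=reg(315,345,225,250)&(hsv[:,0]>5)&(hsv[:,0]<20)&(hsv[:,1]>180)
for n,m in(("blue",bl),("or",o)):
    q=P[m];q=q[~np.isnan(q[:,0])];print(n,len(q),q.mean(0),q.min(0),q.max(0),np.median(q[:,2]))
    r=cv2.minAreaRect((q[:,:2]*1000).astype(np.float32));print(r)
```

```text
deck [0.05705539 0.05895372 0.0603434  0.06189444 0.07414674]
shelf [0.0519829  0.05377791 0.05495419 0.05623154 0.05796089]
rail n 365
0.2 []
0.21 []
0.22 []
0.23 []
0.24 []
0.25 []
0.26 []
0.27 []
0.28 []
0.29 []
0.3 []
0.31 []
0.32 []
0.33 []
0.34 []
0.35 []
0.36 []
0.37 []
0.38 []
0.39 []
0.4 []
0.41 []
blue 494 [ 0.49995234 -0.16077393  0.10490253] [ 0.47551623 -0.24594561  0.09974949] [ 0.52760621 -0.08104664  0.11089236] 0.1049273949100772
((501.49639892578125, -163.71441650390625), (25.85694122314453, 163.70611572265625), 10.948820114135742)
or 54 [ 0.51384694 -0.22867136  0.14866713] [ 0.5078177  -0.24190926  0.12428441] [ 0.52032764 -0.21789063  0.15476031] 0.15022669777952097
((514.1891479492188, -229.89935302734375), (9.159543991088867, 23.474376678466797), 10.638093948364258)
```

View pics/crop.png

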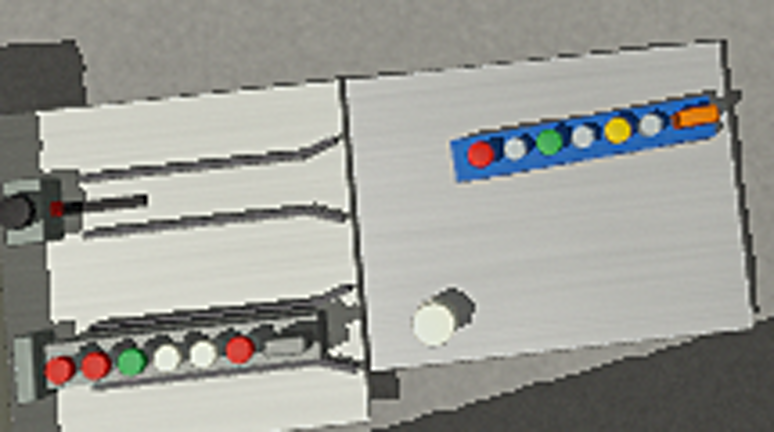

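The crop confirms the target: the blue rack with the orange handle at crop (700,113), its nose at crop (455,160). The empty lane runs between the rails at crop rows 165–215, and the stop with its red plunger is at crop (55,210). Next I'll fit the lane.

Run:
```python
from h import *
for n in("top","side"):
    c=dict(np.load(n+"0.npz"));W=cloud(c);P=W.reshape(-1,3)
    g=c["pixels"].reshape(-1,3).max(1)
    P=np.c_[P,g];P=P[~np.isnan(P[:,0])]
    # lane rails
    m=(P[:,2]>.067)&(P[:,2]<.082)&(P[:,1]>-.02)&(P[:,1]<.2)&(P[:,0]>.38)&(P[:,0]<.56)
    q=P[m]
    print(n,m.sum())
    for y0 in np.arange(-.01,.2,.012):
        s=q[abs(q[:,1]-y0)<.006,0]
        print(round(y0,3),np.round(np.histogram(s,bins=np.arange(.38,.56,.006))[0]))
    st=P[(P[:,2]>.095)&(P[:,2]<.112)&(P[:,1]>.13)&(P[:,1]<.25)&(P[:,0]>.44)&(P[:,0]<.56)]
    if len(st): print("stop",len(st),np.percentile(st[:,:3],[2,50,98],axis=0))
    # deck/shelf planes
    d=P[(P[:,2]>.045)&(P[:,2]<.066)&(P[:,1]>.02)&(P[:,1]<.17)&(P[:,0]>.46)&(P[:,0]<.54)&(g[:1]>=0)]
    s=P[(P[:,2]>.045)&(P[:,2]<.066)&(P[:,1]>-.2)&(P[:,1]<-.03)&(P[:,0]>.40)&(P[:,0]<.46)]
    print("deck z",np.median(d[:,2]),"shelf z",np.median(s[:,2]))
    # right-hand/left edge of deck/shelf (dark gap): max x of high surface by y
    for y0 in np.arange(-.24,.18,.03):
        s=P[(abs(P[:,1]-y0)<.005)&(P[:,2]>.045)&(P[:,2]<.07)]
        if len(s):print("edge",round(y0,2),s[:,0].min().round(4),s[:,0].max().round(4))
```

```text
top 518
-0.01 [0 0 1 8 6 0 0 0 0 0 0 8 0 0 0 0 0 0 0 1 0 0 0 0 0 0 0 0 0 0]
0.002 [ 2  4 11  2  0  0  0  0  0  0  0  9  2  0  0  0  0  0  4 11  0  0  0  0
  0  0  0  0  0  0]
0.014 [ 0  1 12  0  0  0  0  0  0  0  0  5  6  0  0  0  0  0 12  1  0  0  0  0
  0  0  0  0  0  0]
0.026 [ 0  7 10  0  0  0  0  0  0  0  0  7  5  0  0  0  0  9  3  0  0  0  0  0
  0  0  0  0  0  0]
0.038 [ 3  4  5  0  0  0  0  0  0  0  0 11  0  0  0  0  0 10  0  0  0  0  0  0
  0  0  0  0  0  0]
0.05 [ 1 12  1  0  0  0  0  0  0  0  0 12  0  0  0  0  0 14  0  0  0  0  0  0
  0  0  0  0  0  0]
0.062 [ 4 11  0  0  0  0  0  0  0  0  0 10  0  0  0  0  2 10  0  0  0  0  0  0
  0  0  0  0  0  0]
0.074 [5 7 0 0 0 0 0 0 0 0 9 5 0 0 0 1 5 6 0 0 0 0 0 0 0 0 0 0 0 0]
0.086 [ 8  5  0  0  0  0  0  0  0  0 11  0  0  0  0  0  7  5  0  0  0  0  0  0
  0  0  0  0  0  0]
0.098 [11  1  0  0  0  0  0  0  0  0 11  0  0  0  0  0 11  0  0  0  0  0  0  0
  0  0  0  0  0  0]
0.11 [14  0  0  0  0  0  0  0  0  2 10  0  0  0  0  4 10  0  0  0  0  0  0  0
  0  0  0  0  0  0]
0.122 [6 0 0 0 0 0 0 0 0 5 7 0 0 0 0 5 5 0 0 0 0 0 0 0 0 0 0 0 0 0]
[... 2596 characters left out ...]
 0  0  0  0  0  0  0  0  0  0  1 51  0  0  0  0  0  0  0  0
  0  0  0  0  0  0]
0.194 [ 0  0  0  0  0  0  0  0  0  0  4  6 11  6 14 27  0  0  0  0  0  0  0  0
  0  0  0  0  0  0]
stop 317 [[0.44462425 0.17289209 0.0954596 ]
 [0.47071271 0.19042769 0.1051644 ]
 [0.54101268 0.24882669 0.1104609 ]]
deck z 0.060158837014794325 shelf z 0.05530443759172793
edge -0.24 0.3835 0.5714
edge -0.21 0.3772 0.5697
edge -0.18 -0.6515 0.7557
edge -0.15 -0.6541 0.7712
edge -0.12 -0.655 0.5576
edge -0.09 -0.6559 0.5539
edge -0.06 -0.6559 0.5502
edge -0.03 0.0631 0.5471
edge 0.0 0.0677 0.5416
edge 0.03 0.0566 0.8931
edge 0.06 -0.0593 0.8907
edge 0.09 0.3576 0.8885
edge 0.12 0.3562 0.8956
edge 0.15 0.3536 0.5243
```

```bash
cat >> h.py <<'E'
def lane(c):
    W=cloud(c);P=W.reshape(-1,3);P=P[~np.isnan(P[:,0])]
    m=(P[:,2]>.068)&(P[:,2]<.082)&(P[:,1]>.04)&(P[:,1]<.15)&(P[:,0]>.42)&(P[:,0]<.52)
    q=P[m];mid=.4985-.118*(q[:,1]-.0)+(-.028)+.0
    # two-line fit with a common slope
    for k in range(4):
        hi=q[:,0]>mid if k==0 else abs(q[:,0]-(a1+s*q[:,1]))<abs(q[:,0]-(a0+s*q[:,1]))
        A=np.c_[q[:,1],~hi,hi]; s,a0,a1=np.linalg.lstsq(A.astype(float),q[:,0],rcond=None)[0]
    return s,a0,a1
def handle(c,lo=.5):
    W=cloud(c);P=W.reshape(-1,3)
    h=cv2.cvtColor(c["pixels"],cv2.COLOR_BGR2HSV).reshape(-1,3)
    m=(h[:,0]>5)&(h[:,0]<20)&(h[:,1]>180)&(P[:,2]>.11)&(P[:,0]>.44)
    return P[m]
E
python3 - <<'E'
from h import *
for n in("top","side"):
    c=dict(np.load(n+"0.npz"));s,a0,a1=lane(c);print(n,"slope",s,"ang deg",np.degrees(np.arctan(s)),"rails x at y=0",a0,a1,"mid",(a0+a1)/2)
    q=handle(c);top=q[q[:,2]>np.nanmax(q[:,2])-.012];print("handle",len(q),np.nanmax(q[:,2]),cv2.minAreaRect((top[:,:2]*1000).astype(np.float32)))
    # sill: dark gap along the lane line
    W=cloud(c);K=c["camera_matrix"];E=c["extrinsics"]
    g=cv2.cvtColor(c["pixels"],cv2.COLOR_BGR2GRAY).astype(np.float32)
    for off in(-.04,0,.03):
        ys=np.arange(-.045,.02,.001);mid=(a0+a1)/2
        p=np.c_[mid+s*ys+off,ys,np.full(len(ys),.0585)]@E[:3,:3].T+E[:3,3]
        u=K[0,2]+K[0,0]*p[:,0]/-p[:,2];v=K[1,2]+K[1,1]*-p[:,1]/-p[:,2]
        val=cv2.remap(g,u.astype(np.float32)[:,None],v.astype(np.float32)[:,None],1).ravel()
        print(off,ys[val.argmin()].round(3),val.astype(int).tolist())
c=dict(np.load("side0.npz"));P=cloud(c).reshape(-1,3);h=cv2.cvtColor(c["pixels"],cv2.COLOR_BGR2HSV).reshape(-1,3)
m=(h[:,0]>100)&(h[:,0]<125)&(h[:,1]>150)&(P[:,2]>.098)&(P[:,2]<.115)&(P[:,0]>.44)&(P[:,0]<.56)&(P[:,1]<-.03)
print(cv2.minAreaRect((P[m,:2]*1000).astype(np.float32)))
E
```

```text
top slope -0.12284744077862525 ang deg -7.003549215936906 rails x at y=0 0.45479449760946433 0.49095824683401695 mid 0.4728763722217406
handle 54 0.15476030646947833 ((514.1891479492188, -229.89935302734375), (9.159543991088867, 23.474376678466797), 10.638093948364258)
-0.04 -0.02 [189, 189, 190, 190, 190, 190, 190, 190, 191, 191, 191, 191, 192, 192, 193, 194, 194, 194, 195, 197, 199, 204, 208, 169, 102, 49, 71, 94, 146, 205, 225, 215, 209, 207, 206, 206, 206, 206, 206, 206, 206, 206, 206, 206, 206, 206, 206, 206, 206, 205, 205, 205, 205, 205, 205, 205, 205, 204, 204, 204, 204, 205, 205, 205, 205]
0 -0.014 [191, 191, 191, 191, 191, 191, 191, 191, 191, 192, 192, 192, 193, 192, 192, 192, 193, 193, 193, 194, 194, 195, 195, 195, 196, 197, 199, 181, 163, 125, 80, 55, 92, 131, 166, 204, 214, 209, 206, 205, 204, 204, 204, 204, 204, 204, 204, 204, 204, 204, 204, 202, 201, 202, 202, 203, 203, 204, 204, 204, 204, 205, 205, 205, 204]
0.03 -0.011 [185, 185, 186, 187, 188, 187, 187, 187, 187, 187, 187, 187, 186, 186, 186, 187, 187, 187, 187, 187, 187, 187, 187, 187, 189, 189, 189, 189, 192, 194, 
[... 845 characters left out ...]
11, 211, 211, 211, 212, 213, 213, 212, 212, 212, 211, 210, 209, 209, 207, 201, 199, 198, 206, 215, 218, 214, 211, 209, 205, 199, 192, 189, 181, 173, 161, 152, 140, 136, 131, 128, 126, 120, 120, 121, 124, 128, 130, 130, 134, 132, 128, 125, 122, 120, 122, 121]
0.03 -0.026 [206, 208, 207, 205, 205, 205, 205, 205, 205, 205, 205, 206, 205, 204, 204, 205, 206, 205, 205, 204, 204, 205, 206, 206, 206, 205, 205, 205, 205, 205, 205, 205, 204, 206, 208, 212, 219, 225, 226, 229, 234, 238, 240, 240, 239, 238, 237, 238, 239, 239, 238, 237, 237, 237, 238, 238, 237, 237, 237, 237, 237, 238, 238, 237, 237]
((507.1762390136719, -160.3028564453125), (23.925098419189453, 160.75596618652344), 11.940816879272461)
```

```bash
cat >> h.py <<'E'
def down(yaw_deg,pitch=0.):  # tool x at yaw, z down; pitch>0 lifts nose (tool x) 
    a=np.radians(yaw_deg);x=np.array([np.cos(a),np.sin(a),0]);z=np.array([0,0,-1.]);y=np.cross(z,x)
    M=np.stack([x,y,z],1)
    return R.from_rotvec(y*0+np.cross(x,[0,0,1])*pitch)*R.from_matrix(M)
def rel(p0,R0,p1,R1):
    return np.round(R0.inv().apply(np.array(p1)-p0)/.04,3),np.round((R0.inv()*R1).as_rotvec(),4)
def now():
    o=get_obs();return o,np.array(o["position"]),R.from_quat(o["tool_rot"])
E
python3 - <<'E'
from h import *
o,p,r=now()
print(rel(p,r,[.516,-.2295,.400],down(100.7)), down(100.7,.1).as_matrix()[:,0])
E
```

```text
(array([10.14 , -5.796,  0.111]), array([-1.3000e-03, -1.6000e-03, -1.4067e+00])) [-0.18473906  0.97770383  0.09983342]
```

>>> move_arm:
  commands:
    - [[1.1, -0.64, 0, 0, 0, -0.156], [2.25, -1.29, 0, 0, 0, -0.313], [3.38, -1.93, 0, 0, 0, -0.469], [4.5, -2.58, 0, 0, 0, -0.625], [5.63, -3.22, 0, 0, 0, -0.781], [6.76, -3.86, 0, 0, 0, -0.938], [7.89, -4.5, 0, 0, 0, -1.094], [9.0, -5.15, 0, 0, 0, -1.25], [10.14, -5.8, 0.1, 0, 0, -1.407], [10.14, -5.8, 0.1, 0, 0, -1.407], [10.14, -5.8, 0.1, 0, 0, -1.407]]
  claw: -1

```text
time: 1.48
position: [0.5158, -0.2297, 0.4004]
tool_rot: [0.638, 0.77, -0.0, -0.0]
ft_force: [0.2, -0.1, -0.3]
grip_width: 0.0869
grip_force: 0.0
```

Run:
```python
from h import *
c=camera("wrist"); np.savez("wrist1.npz",**c); cv2.imwrite("pics/wrist1.png",c["pixels"])
q=handle(c);q=q[~np.isnan(q[:,0])];print(len(q),np.max(q[:,2]) if len(q) else 0)
t=q[q[:,2]>np.percentile(q[:,2],90)-.01];print(cv2.minAreaRect((t[:,:2]*1000).astype(np.float32)))
o,p,r=now();print(o["time"],p,o["q"],rel(p,r,[.516,-.2295,.297],down(100.7)),o["ft_force"])
try: print("lane",lane(c))
except Exception as e: print(e)
```

```text
105 0.1520032921189537
((514.9813842773438, -228.08872985839844), (5.9266533851623535, 20.329063415527344), 10.546040534973145)
1.525 [ 0.51547183 -0.23028147  0.40053237] [-6.17914067e-01  4.51335155e-01  1.59081681e+00 -6.22009076e-04
  1.10004994e+00 -8.03292443e-01] (array([0.017, 0.019, 2.588]), array([-0.0008, -0.0001, -0.0011])) [-0.28667111  0.33696559  0.03974786]
lane (np.float64(0.0), np.float64(0.0), np.float64(0.0))
```

View pics/wrist1.png

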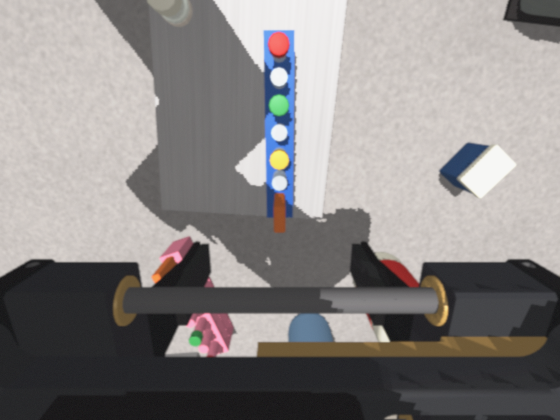

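The wrist view shows the orange handle at (280,212), centred and aligned between the fingers. I'll descend and then close.

>>> move_arm:
  commands:
    - [[0, 0, 1.0, 0, 0, 0], [0, 0, 2.0, 0, 0, 0], [0, 0, 2.45, 0, 0, 0], [0, 0, 2.58, 0, 0, 0], [0, 0, 2.58, 0, 0, 0], [0, 0, 2.58, 0, 0, 0]]

```text
time: 2.28
position: [0.5161, -0.2303, 0.2986]
tool_rot: [0.638, 0.77, 0.0, 0.001]
ft_force: [0.5, 1.2, -1.0]
grip_width: 0.0875
grip_force: 0.0
```

>>> move_arm:
  commands:
    - [[0, 0, 0, 0, 0, 0], [0, 0, 0, 0, 0, 0], [0, 0, 0, 0, 0, 0], [0, 0, 0, 0, 0, 0], [0, 0, 0, 0, 0, 0], [0, 0, 0, 0, 0, 0], [0, 0, 0, 0, 0, 0], [0, 0, 0, 0, 0, 0]]
  claw: 1
  squeeze: 45

```text
time: 3.28
position: [0.516, -0.2297, 0.2975]
tool_rot: [0.638, 0.77, -0.0, -0.0]
ft_force: [0.7, 0.2, 0.2]
grip_width: 0.015
grip_force: 0.0
```

```bash
cat >> h.py <<'E'
def rackfit(c,tag=None):
    P=cloud(c).reshape(-1,3);h=cv2.cvtColor(c["pixels"],cv2.COLOR_BGR2HSV).reshape(-1,3)
    m=(h[:,0]>100)&(h[:,0]<125)&(h[:,1]>150)&(P[:,2]>.095)&(P[:,2]<.13)&(P[:,0]>.42)&(P[:,0]<.56)&(P[:,1]<.2)&(P[:,1]>-.3)
    q=P[m]
    A=np.c_[q[:,1]-q[:,1].mean(),np.ones(len(q))];k=np.linalg.lstsq(A,q[:,2],rcond=None)[0]
    return len(q),cv2.minAreaRect((q[:,:2]*1000).astype(np.float32)),"slope along y",k
E
python3 - <<'E'
from h import *
o,p,r=now();print(o["time"],p,r.as_matrix()[:,0],o["ft_force"],o["moment"],o["grip_width"],o["grip_force"])
for n in("top","side"):
    c=camera(n);print(n,rackfit(c));print(lane(c))
    q=handle(c);t=q[q[:,2]>.138];print(len(t),t.mean(0) if len(t) else 0)
E
```

```text
3.275 [ 0.51597212 -0.22965401  0.29752459] [-1.85930280e-01  9.82562938e-01  5.36840977e-05] [0.74570142 0.24384513 0.24394344] [ 0.01895742 -0.13975487 -0.00872872] 0.01500687387632571 0.0
top (256, ((497.47979736328125, -145.14471435546875), (25.449264526367188, 125.65372467041016), 10.49582576751709), 'slope along y', array([-0.00285725,  0.10519703]))
(np.float64(-0.1240320177280835), np.float64(0.4548846969842052), np.float64(0.4910782011934004))
0 0
side (277, ((504.4969177246094, -159.9996337890625), (28.884756088256836, 161.38084411621094), 10.618943214416504), 'slope along y', array([0.00512568, 0.10391476]))
(np.float64(-0.1228353117294956), np.float64(0.4583757863401332), np.float64(0.4947187789795335))
58 [ 0.51184957 -0.21008381  0.17894624]
```

>>> move_arm:
  commands:
    - [[0, 0, 0, 0, 0, 0], [0, 0, 0, 0, 0, 0], [0, 0, 0, 0, 0, 0]]

```text
time: 3.75
position: [0.5159, -0.2297, 0.2974]
tool_rot: [0.638, 0.77, -0.0, -0.0]
ft_force: [-0.2, -0.7, -1.0]
grip_width: 0.0097
grip_force: 44.9
```

```bash
cat >> h.py <<'E'
YAW=97.0; T=np.array([-np.sin(np.radians(7.0)),np.cos(np.radians(7.0)),0]); SILL=np.array([.4747+.123*.011,-.011,0])
def tcp(s_heel,zheel,pitch,yaw=YAW,lat=0.):  # heel at lane coord s (m), lat to analyser +y
    L=np.cross([0,0,1],T)
    h=SILL+T*s_heel+L*lat+np.array([0,0,zheel])
    r=down(yaw,pitch);M=r.as_matrix()
    g=h+M[:,0]*.014-M[:,2]*.078
    return g-M[:,2]*.164,r
def lanepos(p,r):
    M=r.as_matrix();g=p+M[:,2]*.164;h=g-M[:,0]*.014+M[:,2]*.078;n=h+M[:,0]*.165
    L=np.cross([0,0,1],T)
    return [np.round(1000*np.array([(q-SILL)@T,(q-SILL)@L,q[2]]),1) for q in(h,n)]
def rep():
    o,p,r=now();L=np.cross([0,0,1],T);f=o["ft_force"]
    print("t",round(o["time"],2),"heel,nose",*lanepos(p,r),"F lane/lat/z",np.round([f@T,f@L,f[2]],1),"grip",o["grip_width"],o["grip_force"])
    return p,r
E
python3 - <<'E'
from h import *
p,r=rep()
for a in[(-.2345,.056,.08,100.7,-.014),(-.2345,.056,.08),(-.137,.056,.08),(-.137,.055,.03)]:
    print(a,*rel(p,r,*tcp(*a)))
E
```

```text
t 3.75 heel,nose [-235.8  -13.7   55.4] [-71.2  -3.1  55.4] F lane/lat/z [-0.7  0.3 -1. ] grip 0.009698928447522117 44.944773698753124
(-0.2345, 0.056, 0.08, 100.7, -0.014) [-0.451  0.007 -0.023] [-0.0003  0.0798  0.0002]
(-0.2345, 0.056, 0.08) [-0.428 -0.351 -0.023] [-0.0029  0.0798  0.0648]
(-0.137, 0.056, 0.08) [ 2.004 -0.193 -0.023] [-0.0029  0.0798  0.0648]
(-0.137, 0.055, 0.03) [ 2.306 -0.174  0.003] [-0.0013  0.0298  0.0648]
```

>>> move_arm:
  commands:
    - [[-0.12, 0, -0.03, 0, 0.02, 0], [-0.23, 0, -0.04, 0, 0.04, 0], [-0.34, 0, -0.04, 0, 0.06, 0], [-0.45, 0, -0.04, 0, 0.08, 0], [-0.45, -0.1, -0.05, -0.001, 0.08, 0.02], [-0.44, -0.2, -0.05, -0.002, 0.08, 0.04], [-0.43, -0.35, -0.05, -0.003, 0.08, 0.065], [-0.43, -0.35, -0.05, -0.003, 0.08, 0.065], [-0.43, -0.35, -0.05, -0.003, 0.08, 0.065]]

```text
time: 4.88
position: [0.5054, -0.2491, 0.2997]
tool_rot: [0.662, 0.748, 0.027, -0.03]
ft_force: [-0.6, -0.9, -3.3]
grip_width: 0.0097
grip_force: 44.9
```

```bash
cat >> h.py <<'E'
def look(ns=("top","side"),name=None):
    for n in ns:
        c=camera(n)
        print(n,rackfit(c))
        if name: cv2.imwrite(f"pics/{name}_{n}.png",c["pixels"])
E
python3 - <<'E'
from h import *
p,r=rep();look(name="lift")
import cv2
im=cv2.imread("pics/lift_side.png")[130:290,200:460];cv2.imwrite("pics/liftc.png",cv2.resize(im,None,fx=3,fy=3))
E
```

```text
t 4.88 heel,nose [-234.6   -0.3   57.3] [-70.1  -0.3  70.5] F lane/lat/z [-0.8  0.7 -3.3] grip 0.009691187237961486 44.94448213070427
top (348, ((476.46356201171875, -17.517562866210938), (25.71295166015625, 379.7994079589844), 6.9809956550598145), 'slope along y', array([0.06440931, 0.11540032]))
side (344, ((499.2176818847656, -162.2007598876953), (27.779447555541992, 161.30145263671875), 8.619549751281738), 'slope along y', array([0.03991895, 0.10961643]))
```

View pics/liftc.png

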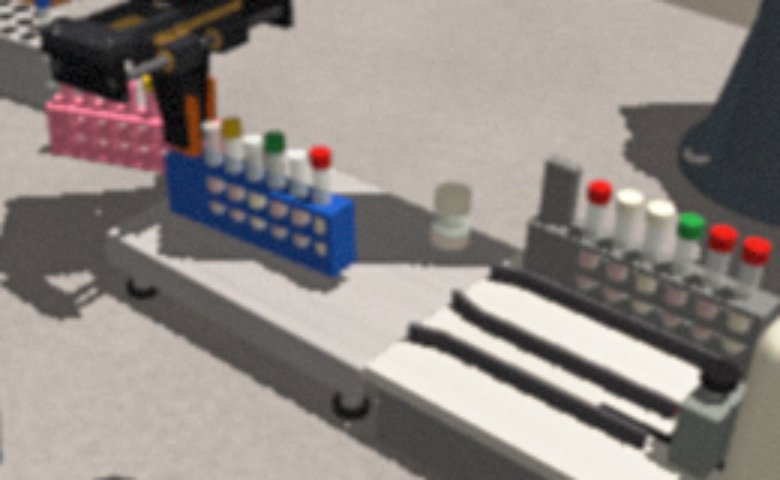

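The side crop shows the rack held, with its nose at crop (345,265) raised above the shelf and pointing at the lane, and everything else undisturbed. I'll advance to just short of the sill and check the nose height.

>>> move_arm:
  commands:
    - [[0.25, 0, 0.02, 0, 0, 0], [0.5, 0, 0.04, 0, 0, 0], [0.75, 0, 0.06, 0, 0, 0], [1.0, 0, 0.08, 0, 0, 0], [1.25, 0, 0.1, 0, 0, 0], [1.25, 0, 0.1, 0, 0, 0], [1.25, 0, 0.1, 0, 0, 0]]

```text
time: 5.85
position: [0.4995, -0.1995, 0.2997]
tool_rot: [0.662, 0.748, 0.027, -0.029]
ft_force: [-1.1, -0.3, -2.8]
grip_width: 0.0098
grip_force: 44.9
```

```bash
cat >> h.py <<'E'
def prof(n):
    c=camera(n);P=cloud(c).reshape(-1,3);h=cv2.cvtColor(c["pixels"],cv2.COLOR_BGR2HSV).reshape(-1,3)
    L=np.cross([0,0,1],T);d=P-SILL;s=d@T;l=d@L
    m=(h[:,0]>100)&(h[:,0]<125)&(h[:,1]>130)&(abs(l)<.02)&(P[:,2]>.05)&(P[:,2]<.14)&(s>-.26)&(s<.21)
    s,l,z=s[m],l[m],P[m,2]
    print(n,"s range",np.percentile(s,[1,99]).round(4))
    for a in np.arange(-.26,.2,.02):
        k=(s>=a)&(s<a+.02)
        if k.sum()>8:
            t=k&(z>np.percentile(z[k],85)-.008) if n=="side" else k
            print(round(a+.01,2),k.sum(),"ztop",np.percentile(z[k],[50,92]).round(4),"lat",(l[t].min()*1000).round(1),(l[t].max()*1000).round(1),((l[t].min()+l[t].max())*500).round(1))
E
python3 - <<'E'
from h import *
p,r=rep();prof("top");prof("side")
E
```

```text
t 5.85 heel,nose [-184.7   -0.5   57.3] [-20.3  -0.5  70.4] F lane/lat/z [-0.2  1.2 -2.8] grip 0.00977198128400996 44.94523455538001
top s range [-0.124  -0.0263]
-0.13 9 ztop [0.1114 0.1138] lat -11.9 -5.4 -8.7
-0.11 49 ztop [0.1129 0.1146] lat -12.5 13.0 0.3
-0.09 64 ztop [0.1141 0.1172] lat -15.7 13.1 -1.3
-0.07 69 ztop [0.1154 0.1177] lat -15.7 13.1 -1.3
-0.05 63 ztop [0.1169 0.1194] lat -15.7 13.0 -1.4
-0.03 67 ztop [0.119  0.1213] lat -12.3 12.8 0.2
side s range [-0.1837 -0.0219]
-0.19 30 ztop [0.0893 0.1062] lat -15.7 -8.7 -12.2
-0.17 140 ztop [0.0877 0.1081] lat -17.6 1.0 -8.3
-0.15 128 ztop [0.0872 0.1095] lat -16.3 -4.4 -10.4
-0.13 86 ztop [0.0694 0.1116] lat -17.1 -6.5 -11.8
-0.11 86 ztop [0.089  0.1131] lat -15.3 -2.1 -8.7
-0.09 91 ztop [0.0917 0.115 ] lat -16.8 1.0 -7.9
-0.07 105 ztop [0.0934 0.1166] lat -16.0 9.6 -3.2
-0.05 110 ztop [0.0942 0.118 ] lat -16.7 9.4 -3.6
-0.03 275 ztop [0.0989 0.1193] lat -16.4 10.5 -2.9
```

>>> move_arm:
  commands:
    - [[0.2, 0, 0.02, 0, 0, 0], [0.4, 0, 0.05, 0, 0, 0], [0.6, 0, 0.07, 0, 0, 0], [0.8, 0, 0.08, 0, 0, 0], [0.9, 0, 0.09, 0, 0, 0], [0.9, 0, 0.09, 0, 0, 0]]

```text
time: 6.7
position: [0.4949, -0.1631, 0.2989]
tool_rot: [0.662, 0.749, 0.027, -0.03]
ft_force: [-0.2, 1.2, -3.0]
grip_width: 0.0098
grip_force: 44.9
```

Run:
```python
from h import *
p,r=rep();prof("top");
c=camera("top");print(lane(c))
w=camera("wrist")["pixels"];t=c["pixels"][210:290,130:330]
t=cv2.resize(t,(700,280),interpolation=cv2.INTER_CUBIC);w=cv2.resize(w[:250],(560,250))
out=np.zeros((540,700,3),np.uint8);out[:280]=t;out[285:535,:560]=w;cv2.imwrite("pics/in.png",out)
```

```text
t 6.7 heel,nose [-147.9   -0.3   56.6] [16.6 -0.2 69.7] F lane/lat/z [ 1.2  0.  -3. ] grip 0.009778143588253723 44.944839885502006
top s range [-0.1062  0.0105]
-0.11 11 ztop [0.1102 0.1128] lat 6.5 13.4 9.9
-0.07 36 ztop [0.1133 0.1157] lat -15.1 10.7 -2.2
-0.05 60 ztop [0.114  0.1169] lat -12.6 13.4 0.4
-0.03 70 ztop [0.1152 0.1175] lat -15.1 13.3 -0.9
-0.01 63 ztop [0.1171 0.1196] lat -15.2 13.5 -0.8
0.01 51 ztop [0.1182 0.1207] lat -11.6 13.0 0.7
(np.float64(-0.12388633907779657), np.float64(0.45488279525153885), np.float64(0.4910431262009546))
```

View pics/in.png

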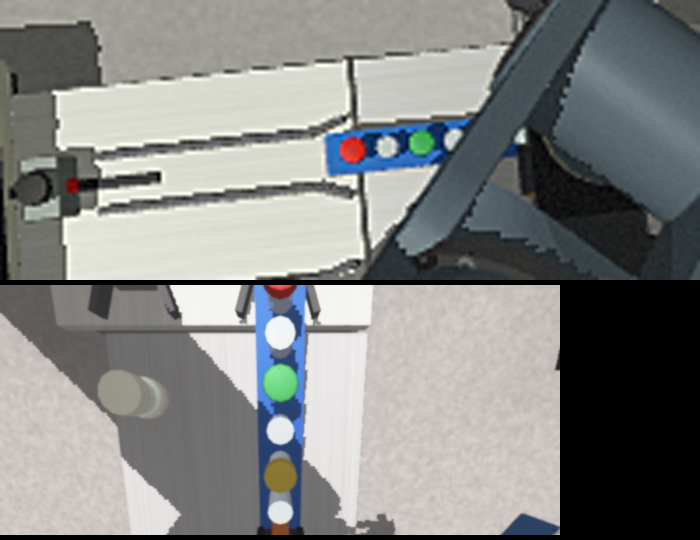

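The top half of the picture shows the nose over the sill, inside the flare at (330,155). The wrist half shows it centred between the rails, at about 240 and 318 with the rack spanning 255–305. Next I'll lower it onto the bridge.

Run:
```python
from h import *
p,r=rep()
for a in[(-.148,.0561,.05),(-.148,.0555,.037),(-.148,.055,.030)]:
    print(a,*rel(p,r,*tcp(*a)))
```

```text
t 6.85 heel,nose [-148.6   -0.4   56.6] [15.9 -0.5 69.7] F lane/lat/z [-0.2 -0.2 -3.5] grip 0.009971131489768262 44.9446271670422
(-0.148, 0.0561, 0.05) [ 0.193 -0.007  0.026] [ 0.0008 -0.0296 -0.0003]
(-0.148, 0.0555, 0.037) [ 0.27  -0.007  0.048] [ 0.0008 -0.0426 -0.0003]
(-0.148, 0.055, 0.03) [ 0.311 -0.007  0.065] [ 0.0008 -0.0496 -0.0003]
```

>>> move_arm:
  commands:
    - [[0.1, 0, 0.01, 0, -0.015, 0], [0.19, 0, 0.02, 0, -0.03, 0], [0.23, 0, 0.035, 0, -0.036, 0], [0.27, 0, 0.045, 0, -0.042, 0], [0.28, 0, 0.05, 0, -0.044, 0], [0.28, 0, 0.05, 0, -0.044, 0], [0.28, 0, 0.05, 0, -0.044, 0]]

```text
time: 7.72
position: [0.4935, -0.1523, 0.2978]
tool_rot: [0.663, 0.749, 0.012, -0.013]
ft_force: [-1.0, 0.3, -2.7]
grip_width: 0.0097
grip_force: 44.9
```

Run:
```python
from h import *
p,r=rep();print(get_obs()["moment"])
```

```text
t 7.72 heel,nose [-147.6   -0.2   55.4] [17.3 -0.3 61.4] F lane/lat/z [ 0.4  1.  -2.7] grip 0.009651928794495352 44.94434460921184
[-0.10101729 -0.08958386 -0.00243292]
```

>>> move_arm:
  commands:
    - [[0, 0, 0, 0, 0, 0], [0, 0, 0, 0, 0, 0], [0, 0, 0.01, 0, 0, 0], [0, 0, 0.01, 0, 0, 0]]
  squeeze: 4

```text
time: 8.22
position: [0.4935, -0.1523, 0.2977]
tool_rot: [0.663, 0.749, 0.012, -0.013]
ft_force: [-0.7, 0.2, 1.5]
grip_width: 0.0101
grip_force: 4.0
```

>>> move_arm:
  commands:
    - [[0, 0, 0, 0, 0, 0], [0, 0, 0, 0, 0, 0], [0, 0, 0, 0, 0, 0], [0, 0, 0, 0, 0, 0], [0, 0, 0, 0, 0, 0], [0, 0, 0, 0, 0, 0]]
  claw: 0.5

```text
time: 8.98
position: [0.4935, -0.1522, 0.2973]
tool_rot: [0.663, 0.749, 0.012, -0.013]
ft_force: [-0.3, -0.5, -1.2]
grip_width: 0.0217
grip_force: 0.0
```

Run:
```python
from h import *
p,r=rep();prof("top")
```

```text
t 8.97 heel,nose [-147.6   -0.2   55. ] [17.3 -0.3 60.9] F lane/lat/z [-0.4  0.4 -1.2] grip 0.02171807567296485 0.0
top s range [-0.1029  0.0134]
-0.09 31 ztop [0.1061 0.1078] lat -10.8 13.4 1.3
-0.07 11 ztop [0.108  0.1102] lat 3.5 12.4 7.9
-0.05 14 ztop [0.1078 0.1103] lat -14.7 -8.4 -11.6
-0.03 58 ztop [0.1091 0.1109] lat -11.9 13.2 0.6
-0.01 67 ztop [0.1094 0.112 ] lat -12.1 13.4 0.7
0.01 47 ztop [0.1104 0.1129] lat -11.8 12.8 0.5
```

>>> move_arm:
  commands:
    - [[0, 0, 0, 0, 0, 0], [0, 0, 0, 0, 0, 0], [0, 0, 0, 0, 0, 0], [0, 0, 0, 0, 0, 0]]
  claw: 1
  squeeze: 35

```text
time: 9.52
position: [0.4935, -0.1522, 0.2974]
tool_rot: [0.663, 0.749, 0.012, -0.013]
ft_force: [-1.4, 0.0, -0.1]
grip_width: 0.0094
grip_force: 35.0
```

Run:
```python
from h import *
p,r=rep()
for a in[(-.1475,.058,.018),(-.1475,.0612,0.),(-.0725,.0612,0)]:
    print(a,*rel(p,r,*tcp(*a)))
```

```text
t 9.53 heel,nose [-147.5   -0.2   55. ] [17.3 -0.2 61. ] F lane/lat/z [ 0.2  1.4 -0.1] grip 0.00939269448016507 34.99927549157292
(-0.1475, 0.058, 0.018) [ 0.113 -0.003 -0.067] [ 0.0003 -0.018  -0.0001]
(-0.1475, 0.0612, 0.0) [ 0.224 -0.003 -0.138] [ 0.0003 -0.036  -0.0001]
(-0.0725, 0.0612, 0) [ 2.098 -0.003 -0.07 ] [ 0.0003 -0.036  -0.0001]
```

>>> move_arm:
  commands:
    - [[0.06, 0, -0.04, 0, -0.009, 0], [0.11, 0, -0.07, 0, -0.018, 0], [0.17, 0, -0.11, 0, -0.027, 0], [0.22, 0, -0.14, 0, -0.036, 0], [0.22, 0, -0.14, 0, -0.036, 0], [0.22, 0, -0.14, 0, -0.036, 0]]

```text
time: 10.28
position: [0.4925, -0.1436, 0.3033]
tool_rot: [0.663, 0.749, 0.0, 0.0]
ft_force: [0.3, 0.3, -3.2]
grip_width: 0.0099
grip_force: 35.0
```

Run:
```python
from h import *
p,r=rep();prof("top")
```

```text
t 10.28 heel,nose [-147.7   -0.3   61.3] [17.3 -0.3 61.3] F lane/lat/z [ 0.3 -0.3 -3.2] grip 0.009947553536175748 34.9994080234319
top s range [-0.0835  0.0153]
-0.07 34 ztop [0.1108 0.1133] lat 2.7 13.3 8.0
-0.03 11 ztop [0.1109 0.1126] lat -15.1 -6.5 -10.8
-0.01 59 ztop [0.1106 0.1135] lat -12.8 13.1 0.1
0.01 45 ztop [0.1103 0.1122] lat -11.8 12.8 0.5
```

>>> move_arm:
  commands:
    - [[0.2, 0, 0, 0, 0, 0], [0.45, 0, 0, 0, 0, 0], [0.7, 0, 0, 0, 0, 0], [0.95, 0, 0, 0, 0, 0], [1.2, 0, 0, 0, 0, 0], [1.4, 0, 0, 0, 0, 0], [1.5, 0, 0, 0, 0, 0], [1.5, 0, 0, 0, 0, 0]]

```text
time: 11.32
position: [0.4852, -0.0839, 0.3033]
tool_rot: [0.663, 0.749, 0.0, 0.0]
ft_force: [-0.2, 0.2, -3.3]
grip_width: 0.0099
grip_force: 35.0
```

Run:
```python
from h import *
p,r=rep();print(get_obs()["moment"]);prof("top")
```

```text
t 11.32 heel,nose [-87.5  -0.3  61.3] [77.5 -0.2 61.3] F lane/lat/z [ 0.2  0.2 -3.3] grip 0.009908559146990148 34.99947538599372
[-0.10511033 -0.15075074 -0.02010197]
top s range [0.0129 0.0759]
0.07 15 ztop [0.1106 0.1131] lat -12.0 0.5 -5.8
```

>>> move_arm:
  commands:
    - [[0.2, 0, 0, 0, 0, 0], [0.45, 0, 0, 0, 0, 0], [0.7, 0, 0, 0, 0, 0], [0.95, 0, 0, 0, 0, 0], [1.2, 0, 0, 0, 0, 0], [1.45, 0, 0, 0, 0, 0], [1.7, 0, 0, 0, 0, 0], [1.95, 0, 0, 0, 0, 0], [2.15, 0, 0, 0, 0, 0], [2.25, 0, 0, 0, 0, 0], [2.25, 0, 0, 0, 0, 0]]

```text
time: 12.75
position: [0.4742, 0.0054, 0.3033]
tool_rot: [0.663, 0.749, 0.0, 0.0]
ft_force: [0.6, -1.0, -2.3]
grip_width: 0.01
grip_force: 35.0
```

Run:
```python
from h import *
p,r=rep();print(get_obs()["moment"])
```

```text
t 12.75 heel,nose [ 2.5 -0.3 61.3] [167.5  -0.3  61.3] F lane/lat/z [-1.1 -0.5 -2.3] grip 0.01003351791009596 34.99936239793897
[-0.16458331 -0.08310435  0.00297705]
```

>>> move_arm:
  commands:
    - [[0.03, 0, 0, 0, 0, 0], [0.06, 0, 0, 0, 0, 0], [0.09, 0, 0, 0, 0, 0], [0.12, 0, 0, 0, 0, 0], [0.12, 0, 0.01, 0, 0, 0], [0.12, 0, 0.02, 0, 0, 0]]

```text
time: 13.5
position: [0.4737, 0.0099, 0.3025]
tool_rot: [0.663, 0.749, 0.0, 0.0]
ft_force: [-0.3, -1.2, -1.7]
grip_width: 0.01
grip_force: 35.0
```

Run:
```python
from h import *
p,r=rep()
```

```text
t 13.5 heel,nose [ 7.  -0.4 60.5] [172.   -0.4  60.5] F lane/lat/z [-1.1  0.5 -1.7] grip 0.009968399342122134 34.99927883036435
```

Light contact with the deck. I'll soften the grip so the rack settles flat, then creep forward.

>>> move_arm:
  commands:
    - [[0, 0, 0, 0, 0, 0], [0, 0, 0.01, 0, 0, 0], [0, 0, 0.01, 0, 0, 0], [0, 0, 0.01, 0, 0, 0]]
  squeeze: 8

```text
time: 14.0
position: [0.4738, 0.0098, 0.3022]
tool_rot: [0.663, 0.749, 0.0, 0.0]
ft_force: [-0.7, -1.4, -0.7]
grip_width: 0.01
grip_force: 8.0
```

>>> move_arm:
  commands:
    - [[0.03, 0, 0, 0, 0, 0], [0.06, 0, 0, 0, 0, 0], [0.09, 0, 0, 0, 0, 0], [0.12, 0, 0, 0, 0, 0], [0.12, 0, 0, 0, 0, 0]]

```text
time: 14.62
position: [0.4732, 0.0148, 0.3022]
tool_rot: [0.663, 0.749, 0.0, 0.0]
ft_force: [-0.3, -0.7, 0.8]
grip_width: 0.0101
grip_force: 8.0
```

Run:
```python
from h import *
p,r=rep()
```

```text
t 14.62 heel,nose [12.  -0.6 60.2] [177.   -0.6  60.2] F lane/lat/z [-0.7  0.3  0.8] grip 0.010135704479917655 7.999521805322729
```

>>> move_arm:
  commands:
    - [[0.03, 0, 0, 0, 0, 0], [0.06, 0, 0, 0, 0, 0], [0.09, 0, 0, 0, 0, 0], [0.12, 0, 0, 0, 0, 0], [0.15, 0, 0, 0, 0, 0], [0.15, 0, 0, 0, 0, 0]]

```text
time: 15.38
position: [0.4725, 0.0207, 0.3022]
tool_rot: [0.663, 0.749, 0.0, 0.0]
ft_force: [0.2, -3.3, 2.3]
grip_width: 0.0104
grip_force: 8.0
```

>>> move_arm:
  commands:
    - [[0.03, 0, 0, 0, 0, 0], [0.06, 0, 0, 0, 0, 0], [0.09, 0, 0, 0, 0, 0], [0.09, 0, 0, 0, 0, 0]]

```text
time: 15.88
position: [0.4725, 0.0229, 0.3022]
tool_rot: [0.662, 0.75, -0.001, 0.002]
ft_force: [1.1, -11.3, 2.0]
grip_width: 0.01
grip_force: 8.0
```

Run:
```python
from h import *
p,r=rep();print(get_obs()["moment"])
```

```text
t 15.88 heel,nose [19.2 -1.  60.3] [184.2  -0.7  59.7] F lane/lat/z [-11.4   0.3   2. ] grip 0.010036209225587369 8.000682679266902
[-1.89922043 -0.17102518  0.00879813]
```

The stop is felt: the force rose to 11 N. I'll ease the command slightly, open, and check.

>>> move_arm:
  commands:
    - [[-0.02, 0, 0, 0, 0, 0], [-0.02, 0, 0, 0, 0, 0]]

```text
time: 16.12
position: [0.4724, 0.0226, 0.3021]
tool_rot: [0.662, 0.749, -0.0, 0.001]
ft_force: [0.7, -8.2, 1.4]
grip_width: 0.0105
grip_force: 8.0
```

>>> move_arm:
  commands:
    - [[0, 0, 0, 0, 0, 0], [0, 0, 0, 0, 0, 0], [0, 0, 0, 0, 0, 0], [0, 0, 0, 0, 0, 0], [0, 0, 0, 0, 0, 0], [0, 0, 0, 0, 0, 0]]
  claw: 0.4

```text
time: 16.88
position: [0.472, 0.0235, 0.3021]
tool_rot: [0.663, 0.749, 0.0, 0.0]
ft_force: [0.0, -0.1, -0.1]
grip_width: 0.0263
grip_force: 0.0
```

Run:
```python
from h import *
p,r=rep();prof("side")
im=camera("side")["pixels"];cv2.imwrite("pics/end0.png",cv2.resize(im[150:330,320:520],None,fx=3,fy=3,interpolation=cv2.INTER_CUBIC))
```

```text
t 16.88 heel,nose [20.8 -0.3 60.1] [185.8  -0.3  60.1] F lane/lat/z [-0.1 -0.  -0.1] grip 0.026305451951227393 0.0
side s range [0.021  0.1817]
0.03 158 ztop [0.0939 0.1094] lat -17.0 -10.2 -13.6
0.05 190 ztop [0.0953 0.1106] lat -17.1 6.8 -5.2
0.07 122 ztop [0.0895 0.1107] lat -17.0 10.7 -3.1
0.09 133 ztop [0.1072 0.1112] lat -16.5 12.7 -1.9
0.11 141 ztop [0.1044 0.111 ] lat -16.3 10.8 -2.8
0.13 151 ztop [0.1061 0.1109] lat -16.8 11.4 -2.7
0.15 157 ztop [0.0892 0.111 ] lat -17.0 11.2 -2.9
0.17 198 ztop [0.1027 0.1109] lat -16.9 10.8 -3.1
0.19 34 ztop [0.1096 0.1199] lat -14.2 5.5 -4.3
```

View pics/end0.png

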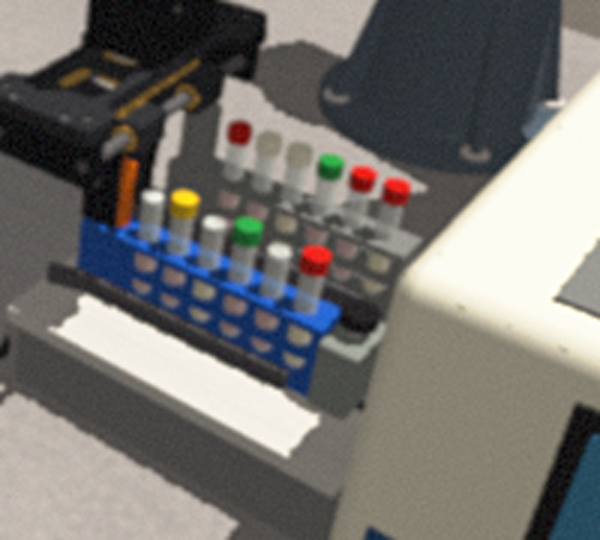

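The crop shows the nose at (325,350) flat against the grey stop, with no visible gap. A second gentle push will confirm it, and I'll check the stop's face in the depth data.

>>> move_arm:
  commands:
    - [[-0.04, 0, 0, 0, 0, 0], [-0.04, 0, 0, 0, 0, 0], [-0.04, 0, 0, 0, 0, 0], [-0.04, 0, 0, 0, 0, 0], [-0.04, 0, 0, 0, 0, 0]]
  claw: 1
  squeeze: 10

```text
time: 17.6
position: [0.4723, 0.0218, 0.3021]
tool_rot: [0.663, 0.749, 0.0, 0.0]
ft_force: [0.3, -1.0, -1.2]
grip_width: 0.0096
grip_force: 10.0
```

>>> move_arm:
  commands:
    - [[0.01, 0, 0, 0, 0, 0], [0.03, 0, 0, 0, 0, 0], [0.05, 0, 0, 0, 0, 0], [0.05, 0, 0, 0, 0, 0]]

```text
time: 18.1
position: [0.4726, 0.0227, 0.3024]
tool_rot: [0.662, 0.75, -0.001, 0.002]
ft_force: [-0.3, -8.7, 0.4]
grip_width: 0.0099
grip_force: 10.0
```

Run:
```python
from h import *
p,r=rep()
L=np.cross([0,0,1],T)
for n in("top","side"):
    for tag,c in(("before",dict(np.load(n+"0.npz"))),("now",camera(n))):
        P=cloud(c).reshape(-1,3);d=P-SILL;s=d@T;l=d@L
        m=(P[:,2]>.085)&(P[:,2]<.125)&(abs(l-.001)<.009)&(s>.14)&(s<.225)
        print(n,tag,np.histogram(s[m],bins=np.arange(.14,.226,.004))[0], s[m].min() if m.any() else None)
```

```text
t 18.1 heel,nose [18.9 -1.1 60.4] [183.9  -0.8  59.8] F lane/lat/z [-8.6  1.3  0.4] grip 0.009890103730186919 10.000112273264676
top before [ 0  0  0  0  0  0  0  0  0  8 31 26 16 11 11  7  1  0  0  0  0] 0.17666161448691178
top now [0 0 0 0 0 0 0 0 0 0 0 0 0 0 0 0 0 0 0 0 0] None
side before [ 0  0  0  0  0  0  0  0  0  2  5 25 21 23 28 38 45  0  0  0  0] 0.17600062457242274
side now [10 28 40 21 12 17 21 42 15 18 18 25 18 22 28 39 45  0  0  0  0] 0.14026436141984527
```

The stop face read about 0.180 m before loading and the nose now reads about 0.183 m, so the rack is home. I'll release and retreat upward.

>>> move_arm:
  commands:
    - [[-0.01, 0, 0, 0, 0, 0], [-0.02, 0, 0, 0, 0, 0], [-0.02, 0, 0, 0, 0, 0]]

```text
time: 18.58
position: [0.4724, 0.0223, 0.3023]
tool_rot: [0.662, 0.749, -0.0, 0.001]
ft_force: [-0.0, -5.3, 0.3]
grip_width: 0.01
grip_force: 10.0
```

>>> move_arm:
  commands:
    - [[-0.02, 0, 0, 0, 0, 0], [-0.02, 0, 0, 0, 0, 0], [-0.02, 0, 0, 0, 0, 0], [-0.02, 0, 0, 0, 0, 0], [-0.02, 0, 0, 0, 0, 0], [-0.02, 0, 0, 0, 0, 0]]
  claw: 0.4

```text
time: 19.32
position: [0.4721, 0.0223, 0.3021]
tool_rot: [0.663, 0.749, 0.0, 0.0]
ft_force: [-0.4, -0.3, -0.6]
grip_width: 0.0263
grip_force: 0.0
```

>>> move_arm:
  commands:
    - [[0, 0, -0.1, 0, 0, 0], [0, 0, -0.4, 0, 0, 0], [0, 0, -0.9, 0, 0, 0], [0, 0, -1.5, 0, 0, 0], [0, 0, -2.2, 0, 0, 0], [0, 0, -2.8, 0, 0, 0], [0, 0, -3, 0, 0, 0], [0, 0, -3, 0, 0, 0], [0, 0, -3, 0, 0, 0]]

```text
time: 20.45
position: [0.4717, 0.0223, 0.4213]
tool_rot: [0.663, 0.749, -0.0, -0.001]
ft_force: [-0.1, -0.1, -0.6]
grip_width: 0.0261
grip_force: 0.0
```

Run:
```python
from h import *
p,r=rep();prof("side")
im=camera("side")["pixels"];wr=camera("wrist")["pixels"]
a=cv2.resize(im[150:330,320:520],(400,360));b=cv2.resize(wr,(400,300));o=np.zeros((360,800,3),np.uint8);o[:,:400]=a;o[:300,400:]=b
cv2.imwrite("pics/fin.png",o)
```

```text
t 20.45 heel,nose [ 19.7   0.6 179.3] [184.7   0.5 179.4] F lane/lat/z [-0.1  0.1 -0.6] grip 0.026133102417678904 0.0
side s range [0.0204 0.1818]
0.01 11 ztop [0.1005 0.11  ] lat -16.1 -12.4 -14.3
0.03 160 ztop [0.0956 0.1102] lat -17.3 -7.5 -12.4
0.05 188 ztop [0.0957 0.111 ] lat -17.3 9.1 -4.1
0.07 120 ztop [0.1064 0.1112] lat -16.5 9.9 -3.3
0.09 136 ztop [0.1065 0.1109] lat -16.8 11.9 -2.5
0.11 135 ztop [0.0897 0.1112] lat -16.4 10.0 -3.2
0.13 152 ztop [0.1056 0.111 ] lat -16.9 9.9 -3.5
0.15 164 ztop [0.0895 0.1112] lat -17.2 11.4 -2.9
0.17 193 ztop [0.1056 0.1108] lat -16.6 10.8 -2.9
0.19 35 ztop [0.1096 0.1203] lat -14.0 4.6 -4.7
```

View pics/fin.png

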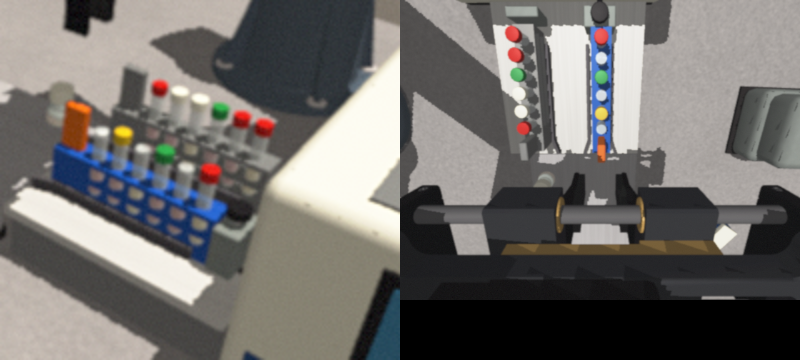

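Both views show the rack flat in its lane and against the stop: nose at left-panel (210,240), straight in the wrist panel at column 600. The gripper is clear and everything else is in place. I'll hand it in.

```bash
python3 -c "
from rig import *
print(hand_in())"
```

```text
the job is handed in; nothing more can be done
None
```

The orange-handled rack is loaded in the empty lane, slid home against the stop and let go, and the job is handed in at about 20 s; the highest push force I read was 11 N, and I inferred plunger travel from contact with the stop because it can't be read directly.

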